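Lock the cereal keeper's cap and tip it into its carton

TASK

Pack the white cereal keeper for a customer: take the roll of tape out of the carton and lay it flat on the bare table, and press the keeper's green cap down and turn it a quarter turn clockwise until it locks. Then push the standing keeper over, without lifting it off its foot, so that it lies flat on its side in the carton, squarely between the walls with its foot at the open end. Leave the other things standing where they are.

Things in the scene. Friction and masses are not known exactly. Their poses are not given: they have to be found in the camera images.
- carton: Open cardboard carton tray, fixed. Origin: on the table, middle of the crease at its open end; +y runs into it, x across, z up. Inside 206 mm wide (x -103 to 103), 280 mm long (y 0 to 280); floor and walls 3 mm thick, walls 50 mm high (corner tabs at the mouth reach |x| = 110). No wall at y = 0: there the end flap, 3 mm thick, lies folded down on the table from y = -130 to 0.
- carton_in (a point): Centre of the carton's floor (carton frame x 0, y 140, z 3 mm), axes as the carton's.
- keeper: Tall white plastic cereal keeper with a green foot band, loose, 0.5 to 0.9 kg, standing on the carton's flap at the mouth, axes within 0.05 rad of the carton's. Origin: centre of its underside, z up. Foot 170 mm (x) by 110 mm (y), too wide to grip; flat broad sides at y = -55 and 55. Flat top at z = 216 for x = 10 to 85; from there the shoulder slopes down 25 degrees to z = 172 at x = -85.
- keeper_toe (a point): Middle of the keeper's lower +y edge (keeper frame 0, 55, 0 mm), axes as the keeper's. It must fall toward +y about this edge. Its centre of mass is about 105 mm up, so it goes over by itself past about 28 degrees; pushed low down it slides instead.
- neck (a point): Where the neck stands, in the middle of the sloped shoulder (keeper frame -37, 0, 194 mm); its z is the neck's axis, square to the slope, leaning 25 degrees from vertical toward the keeper's -x. Two claws stand round it, 44 mm from the axis and 24 mm high. Capped, the keeper is about 250 mm high.
- cap_grip (a point): Centre of the upright grip bar on the round green cap (62 mm across). Bar: 48 mm long (point x), 13 mm thick (point y), 24 mm high (point z), of which 11 mm lie below the centre, down to the cap's top, and 11 mm above. Its z is the cap's axis, pointing outward. Moves with the cap; with the turn at 0 the bar runs up the slope, locked it lies level.
- press (a joint): How far the cap is pressed in along its axis, 0 to 0.012 m; sprung outward (2 N at 0, 6.5 N at 0.009). Its two ears (39 mm from the axis) pass under the neck's claws only while pressed more than 0.006. Turned home and let go it springs back to about 0.004, and a step in the claws keeps it from turning back.
- cap (a joint): Turn of the cap, rad; positive is clockwise seen from outside (right-hand sense about minus z of point cap_grip). Starts between -0.25 and 0.25 with the ears in the gaps; unpressed it is stopped at about 0.4; latches from 1.3 on; fully home 1.57 to its stop at 1.7. Turns easily.
- tape: Roll of black insulating tape lying flat on the carton's floor, 53 mm across, 18 mm high, 0.05 kg, loose. Origin: centre of its underside, z up.
- black_jar: Bystander: black lidded jar, 52 mm across, 98 mm high, loose. Origin: centre of its underside, z up.
- jug: Bystander: white porcelain jug, 70 mm across, 126 mm high, loose. Origin: centre of its underside, z up.
- bowl: Bystander: pressed glass bowl, 98 mm across, 50 mm high, loose. Origin: centre of its underside, z up.
- pen_pot: Bystander: birch-bark pot of pens, 97 mm across, 141 mm high, loose. Origin: centre of its underside, z up. Other clutter stands out to the sides: left a mincer (220 mm high, x 0.61, y 0.67), a serving spoon and a pill tin (y over 0.4); right four low canisters (round x 0.68, y -0.47) and an oil lamp.
Things that resemble listed ones, but are neither listed nor needed, are in the scene too. There is more than one size of the tape; the job needs the middle-sized.

How it is judged (in metres and radians):
On the way, in this order (a step that is already met when the one before it is completed fails the run):
1. the tape lies flat on the bare table, clear of the carton, and the cap is locked (turned past 1.25 rad and sprung back above the claw's step), with the keeper still upright (value of joint cap above 1.25 rad and value of joint press below 0.0055 m and height (world z) of tape below 0.005 m and angle between each of tape, keeper's own z axis and vertical below 0.15 rad and (x of tape in the frame of carton above 0.135 m or x of tape in the frame of carton below -0.135 m or y of tape in the frame of carton above 0.31 m or y of tape in the frame of carton below -0.155 m)), for 0.2 s.
2. the keeper lies on its side in the carton (angle between keeper's own z axis and vertical between 1.49 and 1.65 rad and angle between the z axis of keeper and the y axis of carton, either way round below 0.12 rad and z of keeper_toe in the frame of carton below 0.012 m and x of keeper in the frame of carton between -0.03 and 0.03 m and y of keeper in the frame of carton between -0.035 and 0.035 m), for 0.2 s.
At the end, for the whole second after the job is handed in: Keeper at rest flat on its +y side on the carton floor, square within 0.12 rad, foot centre within 35 mm of the crease and 30 mm of the centre line; cap locked (turn > 1.25 rad, press < 5.5 mm); tape flat on the table, centre 25 mm or more outside carton and flap; bystanders within 3 cm, upright (all of step 2 and value of joint cap above 1.25 rad and value of joint press below 0.0055 m and height (world z) of tape below 0.005 m and angle between tape's own z axis and vertical below 0.15 rad and (x of tape in the frame of carton above 0.135 m or x of tape in the frame of carton below -0.135 m or y of tape in the frame of carton above 0.31 m or y of tape in the frame of carton below -0.155 m) and linear speed of each of keeper, tape below 0.02 m/s and distance of each of black_jar, jug, bowl, pen_pot from where it was at the start of the episode below 0.03 m and angle between each of black_jar, jug, bowl, pen_pot's own z axis and vertical below 0.2 rad); the robot touches nothing.
It fails at once if the keeper is lifted: the edge it tips over rises more than 35 mm off the table (height (world z) of keeper_toe above 0.035 m).
It fails at once if the black jar is shoved more than 3 cm or tipped (distance of black_jar from where it was at the start of the episode above 0.03 m or angle between black_jar's own z axis and vertical above 0.5 rad).
It fails at once if the jug is shoved more than 3 cm or tipped (distance of jug from where it was at the start of the episode above 0.03 m or angle between jug's own z axis and vertical above 0.5 rad).
It fails at once if the bowl is shoved more than 3 cm or tipped (distance of bowl from where it was at the start of the episode above 0.03 m or angle between bowl's own z axis and vertical above 0.5 rad).
It fails at once if the pen pot is shoved more than 3 cm or tipped (distance of pen_pot from where it was at the start of the episode above 0.03 m or angle between pen_pot's own z axis and vertical above 0.5 rad).
It also fails if it takes over 69 s, if anything falls off the work surface, if the arm or the gripper's body presses on something with over 40 N, if the wrist force passes 120 N, or if a joint passes its speed limit or range.

ROBOT

A 6-joint arm with a two-finger parallel gripper is mounted at the origin on the work surface; the furniture and walls round the work are solid. World frame = base frame: x ahead of the robot, y to its left, z up, the work surface at z = 0. Lengths are in m, angles in degrees, forces in N, time in s.
With the tool pointing down it reaches from about 0.375 to 0.9 m from the base axis. Payload 3.1 kg.
Tool frame: the origin (TCP) lies at the very end of the fingers, on their centre line; the grasp point (between the pads) lies bot.grip_point_offset behind it (bot.grip_point_offset is the distance from the TCP to the grasp point, in m); z points along the fingers, y is the line along which they close (so a half turn about z gives the same grasp; the last joint's range is limited). The gripper opens to 87 mm and grips with 3 to 60 N. Pads are 19 mm wide; open, the fingers measure 117 mm over their backs; the gripper's body (75 mm by 190 mm) begins 51 mm behind the grasp point.
Start: joints at [-77.149, 30.224, 82.088, -0, 67.689, -10.227], TCP at [0.245, -0.575, 0.223] pointing down, gripper open.
Joint ranges: [-176.69, 176.69], [-43.24, 126.21], [12.49, 139.97], [-82, 262], [0, 151.66], [-163.58, 163.58]. Speed limits (degrees/s): [159.86, 159.86, 180, 180, 180, 180].

INTERFACE

Orientations are given as a 3x3 rotation matrix whose columns are the frame's x, y, z axes.
In Python, from rig import bot, viewer, ticket gives the robot as it stands.
- The arm moves only by the tool servo_tool, never from a script. Its argument "targets" is a list of rows, each an object with "offset": the shift along the tool's x, y, z in m, a list of three; "dr": the turn, a rotation vector about the tool's x, y, z in degrees, a list of three. In form: [{"offset": [x, y, z], "dr": [ax, ay, az]}, ...]. A call has 1 to 20 rows; each row is the pose to reach, as a shift and turn from the pose commanded when the call began, along the tool's axes at that moment; what a row does not reach only later rows make up. A row lasts 1/12 s, in which the tool goes at most 41.7 mm and 7.16 degrees, less where a joint would pass 70% of its speed; a pose out of reach is approached as far as the arm can. A call with a gripper value outside its range is refused whole. "gripper" is the gripper command: -1 is fully open, 1 is shut, values between are in proportion, set as the call begins (left out, the last holds). The fingers move at their own pace and stop on an object; the grip force is fixed at half the most. Time passes only in rows, so rows that repeat a pose let the fingers close. It gives the time, the measured TCP pose, the force, the opening and the grip force at its end, in the units of the state.
- bot.read_state(): the state, without advancing time (a new reading comes with each control period).
- viewer.capture(name): name is "scene" or "side" or "wrist"; returns a dict with "color" (420x560x3 uint8, red, green, blue), "camera_matrix" (3x3 intrinsics, pixels), "k1" (the pictures are not rectified: a ray, as slopes to the right and down, at radius r is drawn at 1 + k1 r^2 times it, then the intrinsics apply), "R" (3x3) and "t" (3): a world point X has camera coordinates R X + t. Camera axes: x right, y down, z forward; pixel columns grow to the right and rows downward; lengths in m; the calibration is good to about 2 mm. A picture is of the moment at which its call begins. There is no depth.
- ticket.hand_in(): hands the job in; it is judged then, once.
The state is a dict: "time_s": time; "joint_positions": joint angles; "qvel": joint speeds; "tau": joint torques, N m; "position": TCP position; "tcp_rot": TCP orientation; "force": force on the tool from outside, world axes, zero at the start; "moment": the same for the moment, N m; "opening": opening from 0.0 (shut) to 1.0 (fully open); "grasp_force": force on a finger pad.
Only numpy, scipy, OpenCV 4.12 (cv2) and the standard library are available. Lean on these libraries where they do the work, as an engineer would, in place of code of your own. Each camera call takes 0.05 s, during which the arm holds its last target. There are 200 camera calls.

## Working session

There is one attempt and no reset: what is moved stays moved. The work goes in short steps, Python scripts to look and compute and a tool call to move; the robot and the scene stay as the last step left them, time stands still between calls to the robot, and variables do not carry over. Pictures are saved under pics/ and viewed, at most 10 in all, crops included, and the job is handed in when it is done.

Besides the shell and the picture viewer there is one more tool, called as a command line: name --argument value ..., lists and objects as JSON in quotes. servo_tool: Moves the arm, as the interface text tells. Its arguments: {"type":"object","properties":{"targets":{"type":"array"},"gripper":{"type":"number"}},"required":["targets"]}

```bash
mkdir -p pics; ls
cat > h.py <<'E'
import numpy as np, cv2, json
from rig import bot, viewer, ticket
def cap(n,f=None):
    c=viewer.capture(n)
    if f: cv2.imwrite('pics/'+f,c['color'][:,:,::-1])
    return c
def ray(c,u,v):
    K=np.array(c['camera_matrix']);x=(u-K[0,2])/K[0,0];y=(v-K[1,2])/K[1,1]
    rd=np.hypot(x,y);r=rd
    for _ in range(30): r=rd/(1+c['k1']*r*r)
    s=r/rd if rd>0 else 1
    R=np.array(c['R']);t=np.array(c['t'])
    d=R.T@np.array([x*s,y*s,1]);o=-R.T@t
    return o,d
def onz(c,u,v,z):
    o,d=ray(c,u,v);return o+d*(z-o[2])/d[2]
def proj(c,X):
    K=np.array(c['camera_matrix']);p=np.array(c['R'])@np.array(X)+np.array(c['t'])
    x,y=p[0]/p[2],p[1]/p[2];s=1+c['k1']*(x*x+y*y)
    return np.array([K[0,0]*x*s+K[0,2],K[1,1]*y*s+K[1,2]])
E
python3 - <<'E'
from h import *
for n in ('scene','side'):
    c=cap(n,n+'0.png');o=-np.array(c['R']).T@c['t'];print(n,o,np.array(c['R'])[2],c['camera_matrix'][0],c['k1'])
s=bot.read_state();print(s['time_s'],s['position'],bot.grip_point_offset,s['tcp_rot'])
E
```

```text
pics
scene [-0.16845225  0.39740795  0.9745775 ] [ 0.59395145 -0.34973301 -0.72450569] [417.9370948    0.         283.96039929] -0.03618226508258395
side [0.17857373 0.97753831 1.12046317] [ 0.2381966  -0.69239566 -0.68106581] [541.45605887   0.         275.98169009] -0.19631387720727092
0.1 [ 0.24486985 -0.57430862  0.2216714 ] 0.0187 [[ 9.19981652e-01  3.91961190e-01 -4.29710650e-04]
 [ 3.91961258e-01 -9.19979690e-01  1.93474008e-03]
 [ 3.63017956e-04 -1.94835531e-03 -9.99998036e-01]]
```

View pics/scene0.png

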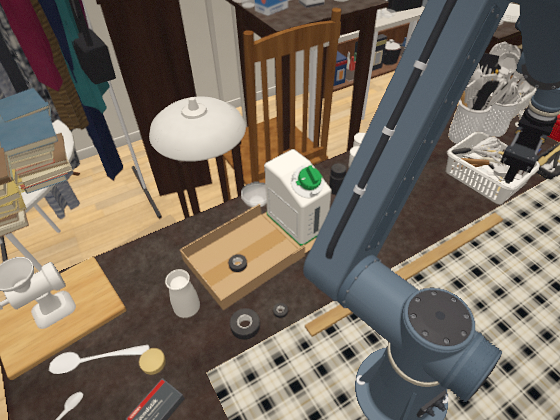

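View pics/side0.png

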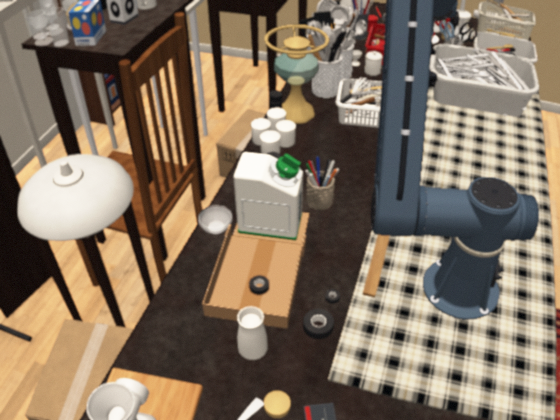

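The scene picture shows the carton around (250,255) with the tape at (237,262), the keeper at (297,198) with its cap at (309,178), the jug at (182,293) and the bowl at (255,193). In the side picture the tape is at (260,284), the keeper at (268,195), the pen pot at (320,188) and the jug at (252,333). Zooming in next.

Run:
```python
from h import *
a=cap('scene')['color'];b=cap('side')['color']
A=cv2.resize(a[145:315,170:360],None,fx=2.1*1,fy=2.1,interpolation=cv2.INTER_CUBIC)
A=cv2.resize(a[145:315,170:360],(400,358),interpolation=cv2.INTER_CUBIC)
B=cv2.resize(b[145:365,195:345],(400,587),interpolation=cv2.INTER_CUBIC)
o=np.zeros((587,800,3),np.uint8);o[:358,:400]=A;o[:,400:]=B
cv2.imwrite('pics/z.png',o[:,:,::-1])
for n,im in(('scene',a),('side',b)):
    c=cap(n);h=cv2.cvtColor(im,cv2.COLOR_RGB2HSV)
    m=cv2.inRange(h,(60,120,60),(85,255,255))
    k,l,s,ce=cv2.connectedComponentsWithStats(m)
    for i in range(1,k):
        if s[i,4]>30: print(n,'green',s[i],ce[i])
```

```text
scene green [296 166  26  24 405] [309.35802469 177.98271605]
side green [277 154  24  24 385] [287.64935065 165.51688312]
```

View pics/z.png

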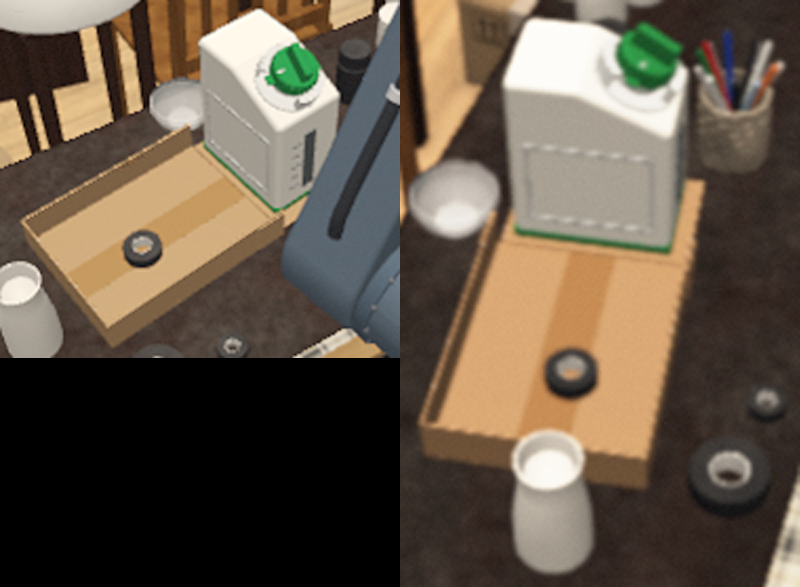

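The zoom shows the carton rim corners: in scene pixels about (181,250), (220,299), (260,206) and (304,248), and in side pixels (203,304), (289,317) and (229,225). The keeper's front foot corners are at scene (267,216) and (300,245), side (238,234) and (297,238). The tape is at scene (237,262) and side (259,284).

Run:
```python
from h import *
np.set_printoptions(precision=4,suppress=True)
c=cap('scene');d=cap('side')
S=lambda x,y:(170+x/2.105,145+y/2.105)
D=lambda x,y:(195+x/2.667-400/2.667,145+y/2.667)
def two(p,q):
    o1,d1=ray(c,*p);o2,d2=ray(d,*q);A=np.c_[d1,-d2];t=np.linalg.lstsq(A,o2-o1,rcond=None)[0]
    a=o1+t[0]*d1;b=o2+t[1]*d2;return (a+b)/2,np.linalg.norm(a-b)
print('rim scene',[onz(c,*S(*p),.05)[:2] for p in((23,222),(105,325),(190,128),(283,217))])
print('rim side',[onz(d,*D(*p),.05)[:2] for p in((422,425),(650,462),(490,213))])
print('toe scene',[onz(c,*S(*p),.003)[:2] for p in((205,150),(275,210))])
print('toe side',[onz(d,*D(*p),.003)[:2] for p in((515,238),(672,248))])
print('tape',onz(c,*S(143,246),.012),onz(d,*D(571,372),.012))
print('cap',two((309.4,178),(287.6,165.5)))
print('bowl',onz(c,*S(180,100),.04),onz(d,*D(455,200),.03))
print('jug',onz(c,*S(20,285),.126),onz(d,*D(549,460),.126))
print('pot',onz(d,*D(735,100),.09), 'jar',onz(c,*S(355,55),.09))
print('othertape',onz(d,*D(729,475),.01),onz(d,*D(766,402),.01))
```

```text
rim scene [array([0.6057, 0.2798]), array([0.4049, 0.2538]), array([0.6403, 0.0057]), array([ 0.4304, -0.0196])]
rim side [array([0.6084, 0.2844]), array([0.3976, 0.2575]), array([0.6521, 0.0093])]
toe scene [array([ 0.6293, -0.0111]), array([ 0.4773, -0.038 ])]
toe side [array([ 0.6329, -0.0063]), array([ 0.4682, -0.0444])]
tape [0.513  0.1513 0.012 ] [0.5109 0.1542 0.012 ]
cap (array([ 0.509 , -0.0821,  0.226 ]), np.float64(0.003044652551246908))
bowl [ 0.7092 -0.0145  0.04  ] [ 0.7045 -0.0153  0.03  ]
jug [0.4573 0.3268 0.126 ] [0.4625 0.3329 0.126 ]
pot [ 0.4449 -0.2     0.09  ] jar [ 0.6077 -0.2648  0.09  ]
othertape [0.332  0.2221 0.01  ] [0.3207 0.1297 0.01  ]
```

```bash
cat >> h.py <<'E'
from scipy.spatial.transform import Rotation as Ro
np.set_printoptions(precision=4,suppress=True)
YAW=.128
def Rz(a): return Ro.from_euler('z',a).as_matrix()
DOWN=Rz(YAW)@np.diag([-1.,1,-1])
def to(*W):
    s=bot.read_state();p=np.array(s['position']);R=np.array(s['tcp_rot'])
    for q,T in W:
        dr=np.degrees(Ro.from_matrix(R.T@T).as_rotvec());o=R.T@(np.array(q)-p)
        print('off',o.round(4),'dr',dr.round(2),'rows',max(np.linalg.norm(o)/.0417,np.linalg.norm(dr)/7.16).round(1))
def st():
    s=bot.read_state();print({k:np.round(s[k],4) for k in('time_s','joint_positions','position','force','opening','grasp_force')})
E
python3 - <<'E'
from h import *
to(((.40,-.2,.36),Rz(np.radians(-95))@np.diag([-1.,1,-1])),((.512,.152,.13),DOWN))
d=cap('side')
for p in((.377,.06,0),(.68,.2,0),(.75,.2,0)):print(p,proj(d,p),proj(cap('scene'),p))
E
```

```text
off [ 0.2895 -0.2841 -0.1375] dr [ -0.02  -0.01 -61.92] rows 10.3
off [ 0.5305 -0.564   0.0926] dr [  -0.     -0.03 -164.26] rows 22.9
(0.377, 0.06, 0) [318.1442 273.1994] [290.4043 284.3973]
(0.68, 0.2, 0) [193.3951 284.2772] [199.4357 233.3636]
(0.75, 0.2, 0) [169.8359 277.6829] [190.6484 218.9964]
```

servo_tool --targets '[{"offset":[0.15,-0.14,-0.137],"dr":[0,0,-30]},{"offset":[0.15,-0.14,-0.137],"dr":[0,0,-30]},{"offset":[0.15,-0.14,-0.137],"dr":[0,0,-30]},{"offset":[0.15,-0.14,-0.137],"dr":[0,0,-30]},{"offset":[0.15,-0.14,-0.137],"dr":[0,0,-30]},{"offset":[0.29,-0.284,-0.137],"dr":[0,0,-62]},{"offset":[0.29,-0.284,-0.137],"dr":[0,0,-62]},{"offset":[0.29,-0.284,-0.137],"dr":[0,0,-62]},{"offset":[0.29,-0.284,-0.137],"dr":[0,0,-62]},{"offset":[0.29,-0.284,-0.137],"dr":[0,0,-62]},{"offset":[0.53,-0.564,-0.137],"dr":[0,0,-164.3]},{"offset":[0.53,-0.564,-0.137],"dr":[0,0,-164.3]},{"offset":[0.53,-0.564,-0.137],"dr":[0,0,-164.3]},{"offset":[0.53,-0.564,-0.137],"dr":[0,0,-164.3]},{"offset":[0.53,-0.564,-0.137],"dr":[0,0,-164.3]},{"offset":[0.53,-0.564,-0.137],"dr":[0,0,-164.3]},{"offset":[0.53,-0.564,-0.137],"dr":[0,0,-164.3]},{"offset":[0.53,-0.564,-0.137],"dr":[0,0,-164.3]},{"offset":[0.53,-0.564,-0.137],"dr":[0,0,-164.3]},{"offset":[0.53,-0.564,-0.137],"dr":[0,0,-164.3]}]' --gripper -1

```text
time_s: 2.27
position: [0.5123, 0.1562, 0.3597]
tcp_rot: [[-0.922, 0.387, 0.002], [0.387, 0.922, 0.002], [-0.0, 0.003, -1.0]]
force: [1.1, -0.0, 0.5]
opening: 0.998
grasp_force: 0.0
```

Run:
```python
from h import *
c=cap('wrist','w1.png');a=cap('scene')['color']
o=np.zeros((420,800,3),np.uint8);o[:,:440]=cv2.resize(c['color'][:,:],(440,330)).repeat(1,0)[:420] if 0 else np.pad(cv2.resize(c['color'],(440,330)),((0,90),(0,0),(0,0)))
o[:340,440:]=cv2.resize(a[130:300,230:410],(360,340),interpolation=cv2.INTER_CUBIC)
cv2.imwrite('pics/m1.png',o[:,:,::-1]);st()
print(-np.array(c['R']).T@c['t'],np.array(c['R'])[2])
to(((.512,.152,.13),DOWN))
```

```text
{'time_s': np.float64(2.3667), 'joint_positions': array([  4.8161,  15.3006,  84.0924,   0.0465,  80.571 , -62.2387]), 'position': array([0.512 , 0.1548, 0.3594]), 'force': array([-0.0459, -0.5545, -0.7115]), 'opening': np.float64(0.9964), 'grasp_force': np.float64(0.0)}
[0.4517 0.181  0.5214] [ 0.223  -0.0905 -0.9706]
off [-0.001  -0.0028  0.2294] dr [  0.05   0.03 -30.29] rows 5.5
```

View pics/m1.png

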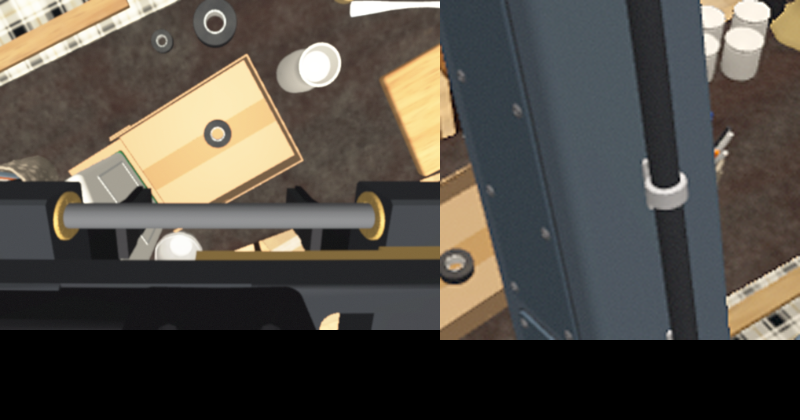

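The wrist picture shows the tape at (217,133), which is (276,169) in full-size pixels. The carton's back rim corners are at (247,57) and (301,160), with the jug at (318,65).

Run:
```python
from h import *
c=cap('wrist');im=c['color'];h=cv2.cvtColor(im,cv2.COLOR_RGB2HSV)
r=im[135:205,240:315];m=(r.max(2)<95).astype(np.uint8)
k,l,s,ce=cv2.connectedComponentsWithStats(m)
i=1+np.argmax(s[1:,4]);print(s[i],ce[i]+[240,135])
u=s[i,0]+s[i,2]/2+239.5;v=s[i,1]+s[i,3]/2+134.5
print('tape',onz(c,u,v,.014),onz(c,s[i,0]+239.5,v,.02),onz(c,s[i,0]+s[i,2]+239.5,v,.02))
f=1.2727
for p in((247,57),(301,160),(112,137)):print(onz(c,p[0]*f,p[1]*f,.05)[:2])
print('jug top',onz(c,318*f,65*f,.126)); print('sm tape',onz(c,162*f,41*f,.01))
# tape stripe central line direction
to(((.512,.152,.13),DOWN))
```

```text
[ 29  18  25  28 225] [284.7022 162.9511]
tape [0.5082 0.1611 0.014 ] [0.5003 0.1443 0.02  ] [0.5148 0.1783 0.02  ]
[0.4081 0.2503]
[0.6101 0.2763]
[ 0.4385 -0.0205]
jug top [0.4638 0.3272 0.126 ]
sm tape [0.3203 0.1267 0.01  ]
off [-0.0009 -0.0004  0.2293] dr [ -0.03  -0.02 -30.54] rows 5.5
```

servo_tool --targets '[{"offset":[-0.001,0,0.2],"dr":[0,0,-30.4]},{"offset":[-0.001,0,0.2],"dr":[0,0,-30.4]},{"offset":[-0.001,0,0.2],"dr":[0,0,-30.4]},{"offset":[-0.001,0,0.2],"dr":[0,0,-30.4]},{"offset":[-0.001,0,0.2],"dr":[0,0,-30.4]},{"offset":[-0.001,0,0.2],"dr":[0,0,-30.4]},{"offset":[-0.001,0,0.2],"dr":[0,0,-30.4]}]'

```text
time_s: 3.0
position: [0.5113, 0.1498, 0.1587]
tcp_rot: [[-0.993, -0.12, -0.004], [-0.12, 0.993, -0.001], [0.004, -0.0, -1.0]]
force: [-0.5, 1.0, 0.1]
opening: 0.998
grasp_force: 0.0
```

Run:
```python
from h import *
c=cap('wrist');d=cap('scene')
o=np.concatenate([cv2.resize(c['color'],(400,300)),np.pad(cv2.resize(d['color'][130:300,160:390],(400,296)),((0,4),(0,0),(0,0)))],1)
cv2.imwrite('pics/m2.png',o[:,:,::-1]);st();to(((.512,.152,.007),DOWN))
print(proj(c,(.512,.152,.021))*400/560,proj(c,(.512,.152,.003))*400/560)
```

```text
{'time_s': np.float64(3.1), 'joint_positions': array([  4.3722,  28.1235,  98.5893,  -0.0146,  53.0616, -92.5648]), 'position': array([0.5142, 0.1506, 0.1617]), 'force': array([0.1651, 0.0765, 0.1951]), 'opening': np.float64(0.9979), 'grasp_force': np.float64(0.0)}
off [0.0026 0.0017 0.1547] dr [-0.02  0.22 -0.39] rows 3.7
[200.423  144.0686] [200.3384 141.1979]
```

View pics/m2.png

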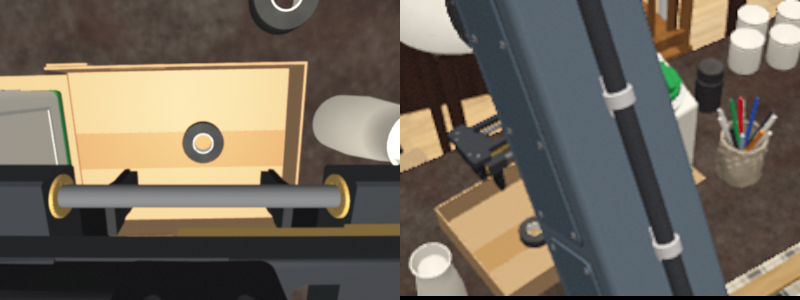

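The tape sits at (203,143) against the predicted (200,143), so my estimate is about 3 mm off.

servo_tool --targets '[{"offset":[0.002,0.004,0.154],"dr":[0,0,-0.4]},{"offset":[0.002,0.004,0.154],"dr":[0,0,-0.4]},{"offset":[0.002,0.004,0.154],"dr":[0,0,-0.4]},{"offset":[0.002,0.004,0.154],"dr":[0,0,-0.4]},{"offset":[0.002,0.004,0.154],"dr":[0,0,-0.4]},{"offset":[0.002,0.004,0.154],"dr":[0,0,-0.4]}]'

```text
time_s: 3.6
position: [0.5126, 0.155, 0.0071]
tcp_rot: [[-0.992, -0.129, 0.004], [-0.129, 0.992, 0.0], [-0.004, -0.0, -1.0]]
force: [0.2, -0.5, 0.5]
opening: 1.003
grasp_force: 0.0
```

servo_tool --targets '[{"offset":[0,0,0],"dr":[0,0,0]},{"offset":[0,0,0],"dr":[0,0,0]},{"offset":[0,0,0],"dr":[0,0,0]},{"offset":[0,0,0],"dr":[0,0,0]},{"offset":[0,0,0],"dr":[0,0,0]},{"offset":[0,0,0],"dr":[0,0,0]},{"offset":[0,0,0],"dr":[0,0,0]},{"offset":[0,0,0],"dr":[0,0,0]}]' --gripper 1

```text
time_s: 4.27
position: [0.51, 0.1551, 0.0058]
tcp_rot: [[-0.991, -0.13, 0.0], [-0.13, 0.991, 0.0], [-0.0, 0.0, -1.0]]
force: [0.0, 0.2, 3.9]
opening: 0.589
grasp_force: 30.0
```

Run:
```python
from h import *
st();to(((.512,.152,.14),DOWN),((.377,.06,.14),DOWN),((.377,.06,.0),DOWN))
```

```text
{'time_s': np.float64(4.2667), 'joint_positions': array([  4.8898,  43.3334, 103.6444,   0.007 ,  33.0095, -92.6103]), 'position': array([0.51  , 0.1551, 0.0058]), 'force': array([0.0367, 0.1974, 3.8564]), 'opening': np.float64(0.5893), 'grasp_force': np.float64(29.9955)}
off [-0.0016 -0.0033 -0.1342] dr [0.   0.01 0.16] rows 3.2
off [ 0.1442 -0.0769 -0.1342] dr [0.   0.01 0.16] rows 5.1
off [ 0.1443 -0.0769  0.0058] dr [0.   0.01 0.16] rows 3.9
```

servo_tool --targets '[{"offset":[0,0,-0.1],"dr":[0,0,0]},{"offset":[0,0,-0.1],"dr":[0,0,0]},{"offset":[0,0,-0.1],"dr":[0,0,0]},{"offset":[0.144,-0.077,-0.1],"dr":[0,0,0]},{"offset":[0.144,-0.077,-0.1],"dr":[0,0,0]},{"offset":[0.144,-0.077,-0.1],"dr":[0,0,0]},{"offset":[0.144,-0.077,-0.1],"dr":[0,0,0]},{"offset":[0.144,-0.077,-0.1],"dr":[0,0,0]},{"offset":[0.144,-0.077,-0.05],"dr":[0,0,0]},{"offset":[0.144,-0.077,-0.02],"dr":[0,0,0]},{"offset":[0.144,-0.077,-0.005],"dr":[0,0,0]},{"offset":[0.144,-0.077,0.0015],"dr":[0,0,0]},{"offset":[0.144,-0.077,0.0015],"dr":[0,0,0]},{"offset":[0.144,-0.077,0.0015],"dr":[0,0,0]}]'

```text
time_s: 5.43
position: [0.3772, 0.0599, 0.0039]
tcp_rot: [[-0.991, -0.131, -0.001], [-0.131, 0.991, 0.0], [0.001, 0.0, -1.0]]
force: [0.5, 0.3, 0.4]
opening: 0.593
grasp_force: 30.0
```

servo_tool --targets '[{"offset":[0,0,0.001],"dr":[0,0,0]},{"offset":[0,0,0.001],"dr":[0,0,0]}]'

```text
time_s: 5.6
position: [0.3778, 0.0599, 0.0035]
tcp_rot: [[-0.991, -0.131, 0.001], [-0.131, 0.991, -0.0], [-0.001, -0.0, -1.0]]
force: [-0.4, 0.7, -0.2]
opening: 0.593
grasp_force: 30.0
```

servo_tool --targets '[{"offset":[0,0,0],"dr":[0,0,0]},{"offset":[0,0,0],"dr":[0,0,0]},{"offset":[0,0,0],"dr":[0,0,0]},{"offset":[0,0,0],"dr":[0,0,0]},{"offset":[0,0,-0.04],"dr":[0,0,0]},{"offset":[0,0,-0.2],"dr":[0,0,0]},{"offset":[0,0,-0.36],"dr":[0,0,0]},{"offset":[0,0,-0.36],"dr":[0,0,0]},{"offset":[0,0,-0.36],"dr":[0,0,0]},{"offset":[0,0,-0.36],"dr":[0,0,0]},{"offset":[0,0,-0.36],"dr":[0,0,0]},{"offset":[0,0,-0.36],"dr":[0,0,0]},{"offset":[0,0,-0.36],"dr":[0,0,0]}]' --gripper -1

```text
time_s: 6.68
position: [0.3775, 0.0599, 0.3671]
tcp_rot: [[-0.991, -0.131, 0.006], [-0.131, 0.991, -0.001], [-0.006, -0.002, -1.0]]
force: [0.3, 0.7, -1.3]
opening: 0.999
grasp_force: 0.0
```

Run:
```python
from h import *
c=cap('wrist');d=cap('scene')
o=np.concatenate([cv2.resize(c['color'],(400,300)),np.pad(cv2.resize(d['color'][130:300,160:390],(400,296)),((0,4),(0,0),(0,0)))],1)
cv2.imwrite('pics/m3.png',o[:,:,::-1]);st()
e=cap('side')
cv2.imwrite('pics/m4.png',np.concatenate([cv2.resize(e['color'][140:300,190:350],(560,560),interpolation=cv2.INTER_CUBIC)],1)[:,:,::-1])
print(proj(c,(.377,.06,.01))*400/560,proj(d,(.377,.06,.01)),proj(e,(.377,.06,.01)))
```

```text
{'time_s': np.float64(6.7833), 'joint_positions': array([  -7.8618,    0.2539,  101.0593,    0.0001,   77.9696, -105.3795]), 'position': array([0.3799, 0.0596, 0.368 ]), 'force': array([-0.8417,  0.1983, -0.8639]), 'opening': np.float64(1.0015), 'grasp_force': np.float64(0.0)}
[199.1159 119.9146] [290.4001 282.3579] [318.3197 270.7955]
```

View pics/m3.png

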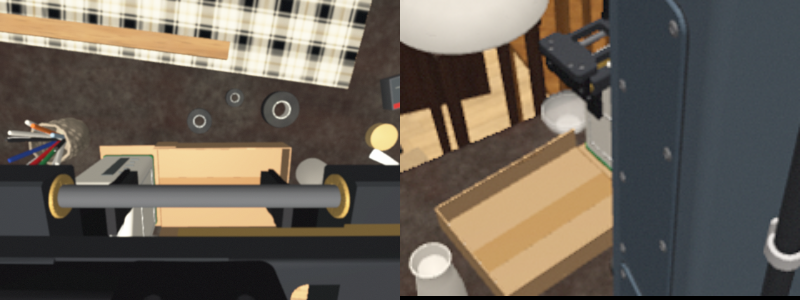

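The wrist view shows the tape lying at (199,121), as predicted, on the bare table outside the carton. Now the cap.

Run:
```python
from h import *
to(((.60,-.08,.39),DOWN))
```

```text
off [-0.2019 -0.1676 -0.0234] dr [-0.09  0.34  0.17] rows 6.3
```

servo_tool --targets '[{"offset":[-0.2,-0.168,-0.023],"dr":[0,0,0]},{"offset":[-0.2,-0.168,-0.023],"dr":[0,0,0]},{"offset":[-0.2,-0.168,-0.023],"dr":[0,0,0]},{"offset":[-0.2,-0.168,-0.023],"dr":[0,0,0]},{"offset":[-0.2,-0.168,-0.023],"dr":[0,0,0]},{"offset":[-0.2,-0.168,-0.023],"dr":[0,0,0]},{"offset":[-0.2,-0.168,-0.023],"dr":[0,0,0]},{"offset":[-0.2,-0.168,-0.023],"dr":[0,0,0]},{"offset":[-0.2,-0.168,-0.023],"dr":[0,0,0]}]'

```text
time_s: 7.58
position: [0.5964, -0.0806, 0.3828]
tcp_rot: [[-0.992, -0.13, -0.006], [-0.13, 0.992, 0.002], [0.006, 0.003, -1.0]]
force: [-1.0, -0.2, -0.4]
opening: 0.998
grasp_force: 0.0
```

Run:
```python
from h import *
c=cap('wrist');e=cap('side')
cv2.imwrite('pics/wc.png',c['color'][:,:,::-1]);st()
o=np.zeros((600,800,3),np.uint8);o[:315,:420]=cv2.resize(c['color'],(420,315));o[:380,420:]=cv2.resize(e['color'][140:260,215:335],(380,380),interpolation=cv2.INTER_CUBIC)
a=cap('scene');o[320:600,:420]=cv2.resize(a['color'][140:280,160:370],(420,280),interpolation=cv2.INTER_CUBIC)
cv2.imwrite('pics/m5.png',o[:,:,::-1])
```

```text
{'time_s': np.float64(7.6833), 'joint_positions': array([ -18.2612,   20.6055,   72.4359,    0.0134,   87.208 , -115.7856]), 'position': array([ 0.5958, -0.0796,  0.3844]), 'force': array([-0.2876,  0.1734,  0.4262]), 'opening': np.float64(1.0014), 'grasp_force': np.float64(0.0)}
```

View pics/m5.png

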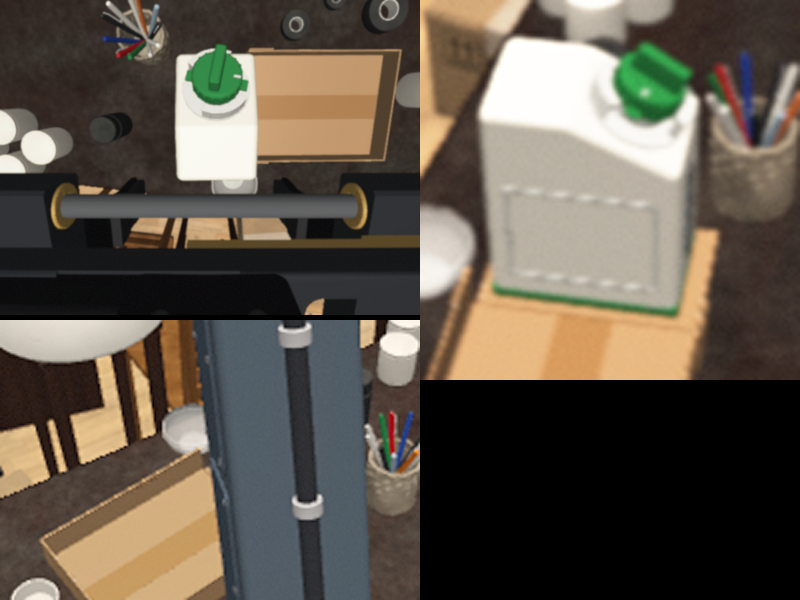

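In the wrist view (shown at 0.75 scale) the keeper top spans (176,57) to (257,180). The cap is at (217,77), its ears at (190,74) and (243,88), and its bar runs from (213,88) to (221,48). The bar is nearly aligned with the slope.

Run:
```python
from h import *
c=cap('wrist');e=cap('side');im=c['color'];h=cv2.cvtColor(im,cv2.COLOR_RGB2HSV)
x0,y0,x1,y1=220,55,352,246
w=((h[...,1]<60)&(h[...,2]>185)).astype(np.uint8);w[:y0]=0;w[y1:]=0;w[:,:x0]=0;w[:,x1:]=0
g=cv2.inRange(h,(55,110,40),(90,255,255));g[:55]=0;g[150:]=0;g[:,:220]=0;g[:,360:]=0
ys=np.arange(190,236,6)
L=[(np.where(w[y])[0].min(),y) for y in ys];Rr=[(np.where(w[y])[0].max()+1,y) for y in ys]
pl=[onz(c,u-.5,y,.219)[:2] for u,y in L];pr=[onz(c,u-.5,y,.219)[:2] for u,y in Rr]
print('L',np.array(pl)[[0,-1]],'R',np.array(pr)[[0,-1]])
xs=np.arange(250,335,10);B=[(x,np.where(w[:,x])[0].max()+.5) for x in xs];pb=np.array([onz(c,u,v,.219)[:2] for u,v in B]);print('farx',pb)
for q,n in((pl,'L'),(pr,'R'),(pb,'B')):
    q=np.array(q);d=np.linalg.svd(q-q.mean(0))[2][0];print(n,q.mean(0),np.arctan2(d[1],d[0]))
k=cv2.connectedComponentsWithStats(g);i=1+np.argmax(k[2][1:,4]);print('green',k[2][i],k[3][i])
o1,d1=ray(c,*k[3][i]);he=cv2.cvtColor(e['color'],cv2.COLOR_RGB2HSV);ge=cv2.inRange(he,(60,120,60),(85,255,255))
ke=cv2.connectedComponentsWithStats(ge);j=1+np.argmax(ke[2][1:,4]);o2,d2=ray(e,*ke[3][j])
t=np.linalg.lstsq(np.c_[d1,-d2],o2-o1,rcond=None)[0];print('cap',(o1+t[0]*d1+o2+t[1]*d2)/2,np.linalg.norm(o1+t[0]*d1-o2-t[1]*d2))
cr=cv2.resize(im[55:155,225:355],(780,600),interpolation=cv2.INTER_CUBIC);cv2.imwrite('pics/m6.png',cr[:,:,::-1])
```

```text
L [[ 0.5973 -0.1235]
 [ 0.6402 -0.1172]] R [[ 0.5834 -0.0181]
 [ 0.6264 -0.0125]]
farx [[ 0.6451 -0.1018]
 [ 0.6438 -0.0917]
 [ 0.6425 -0.0816]
 [ 0.6412 -0.0715]
 [ 0.6409 -0.0612]
 [ 0.646  -0.0502]
 [ 0.6446 -0.04  ]
 [ 0.6433 -0.0298]
 [ 0.6345 -0.0209]]
L [ 0.6186 -0.1204] 0.14666299948710884
R [ 0.6047 -0.0153] 0.11721966552714562
B [ 0.6424 -0.061 ] 1.6266148462235046
green [ 247   59   82   80 3901] [287.7029 102.2766]
cap [ 0.5093 -0.0821  0.2278] 0.0002795878232893681
```

View pics/m6.png

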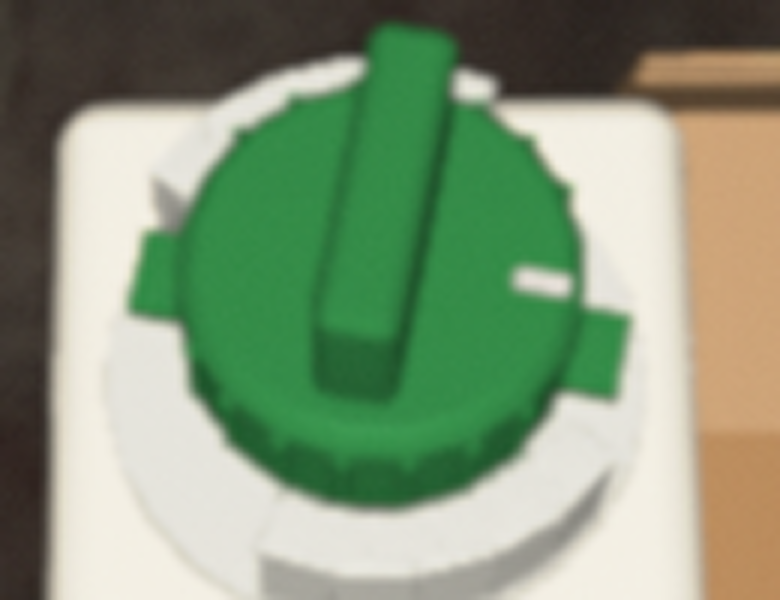

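The crop shows the bar top face running from (414,28) to (357,338) with its centre near (387,185). The cap disc is centred near (383,270) and the ears are in the gaps. The bar is already turned about 10° clockwise.

```bash
cat >> h.py <<'E'
KY=.132;O=np.array([.560,-.077,.003])
KX=np.array([np.cos(KY),np.sin(KY),0]);KYv=np.array([-np.sin(KY),np.cos(KY),0])
AX=-np.sin(np.radians(25))*KX+np.cos(np.radians(25))*np.array([0,0,1.])
UP=np.cos(np.radians(25))*KX+np.sin(np.radians(25))*np.array([0,0,1.])  # up slope
NK=O-.037*KX+np.array([0,0,.194])
def capR(turn): # tool frame for gripping bar at joint value `turn`; tool x down-slope
    z=-AX;x=Ro.from_rotvec(z*turn).apply(-UP);return np.c_[x,np.cross(z,x),z]
E
python3 - <<'E'
from h import *
c=cap('wrist')
tr=lambda p:(p-np.array([225,55])+.5)*6
for a in(.02,.025,.03,.035,.04,.045,.05,.055,.06):print(a,tr(proj(c,NK+a*AX)))
for t in(0,.1,.15,.2,.25):
  x=capR(t)[:,0];p=[tr(proj(c,NK+.05*AX+s*.024*x)) for s in(-1,1)];print(t,p)
E
```

```text
0.02 [368.5635 325.1319]
0.025 [369.2757 309.516 ]
0.03 [370.0104 293.4078]
0.035 [370.7686 276.7838]
0.04 [371.5515 259.6189]
0.045 [372.3602 241.8863]
0.05 [373.196  223.5575]
0.055 [374.0604 204.6021]
0.06 [374.9548 184.9874]
0 [array([374.1529, 379.073 ]), array([372.2633,  73.2421])]
0.1 [array([357.1151, 378.2894]), array([388.7449,  73.9775])]
0.15 [array([348.6483, 377.3074]), array([396.94  ,  74.8979])]
0.2 [array([340.246, 375.935]), array([405.0787,  76.1843])]
0.25 [array([331.9302, 374.1762]), array([413.1415,  77.8338])]
```

Run:
```python
from h import *
N=NK+.002*KYv
to((N+.13*AX,capR(.17)),(N+.042*AX,capR(.17)));print(N+.042*AX)
```

```text
off [0.1278 0.0095 0.0715] dr [ -2.12 -24.94   9.57] rows 3.7
off [0.0906 0.0095 0.1513] dr [ -2.12 -24.94   9.57] rows 4.2
[ 0.5055 -0.0822  0.2351]
```

servo_tool --targets '[{"offset":[0.128,0.0095,0.0715],"dr":[-2.1,-24.9,9.6]},{"offset":[0.128,0.0095,0.0715],"dr":[-2.1,-24.9,9.6]},{"offset":[0.128,0.0095,0.0715],"dr":[-2.1,-24.9,9.6]},{"offset":[0.128,0.0095,0.0715],"dr":[-2.1,-24.9,9.6]},{"offset":[0.128,0.0095,0.0715],"dr":[-2.1,-24.9,9.6]},{"offset":[0.128,0.0095,0.0715],"dr":[-2.1,-24.9,9.6]},{"offset":[0.128,0.0095,0.0715],"dr":[-2.1,-24.9,9.6]}]' --gripper 0

```text
time_s: 8.47
position: [0.4692, -0.0883, 0.3155]
tcp_rot: [[-0.907, 0.025, 0.42], [0.052, 0.997, 0.053], [-0.418, 0.07, -0.906]]
force: [1.6, -0.2, 0.0]
opening: 0.558
grasp_force: 0.0
```

Run:
```python
from h import *
N=NK+.002*KYv
st();to((N+.042*AX,capR(.17)))
c=cap('wrist');e=cap('side')
o=np.zeros((315,800,3),np.uint8);o[:,:420]=cv2.resize(c['color'],(420,315));o[:,420:]=cv2.resize(e['color'][120:220,225:345],(380,315),interpolation=cv2.INTER_CUBIC)
cv2.imwrite('pics/m7.png',o[:,:,::-1])
```

```text
{'time_s': np.float64(8.4667), 'joint_positions': array([ -35.166 ,    3.1308,  111.9057,   22.5012,   48.1547, -135.5059]), 'position': array([ 0.4692, -0.0883,  0.3155]), 'force': array([ 1.6066, -0.2332,  0.0048]), 'opening': np.float64(0.5584), 'grasp_force': np.float64(0.0)}
off [0.001  0.0013 0.0884] dr [-0.16  0.08 -0.09] rows 2.1
```

View pics/m7.png

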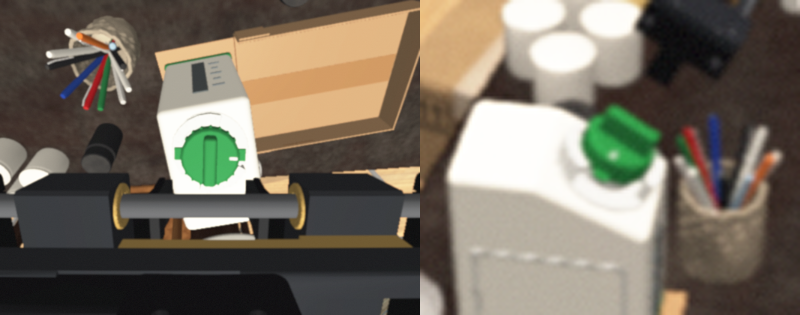

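The tool is lined up with the cap: the bar is at (210,155), upright and centred between the fingers. The pens stay clear.

servo_tool --targets '[{"offset":[0.001,0.0003,0.035],"dr":[0,0,0]},{"offset":[0.001,0.0003,0.06],"dr":[0,0,0]},{"offset":[0.001,0.0003,0.075],"dr":[0,0,0]},{"offset":[0.001,0.0003,0.082],"dr":[0,0,0]},{"offset":[0.001,0.0003,0.086],"dr":[0,0,0]},{"offset":[0.001,0.0003,0.086],"dr":[0,0,0]}]'

```text
time_s: 9.07
position: [0.5062, -0.0831, 0.2366]
tcp_rot: [[-0.907, 0.022, 0.419], [0.05, 0.997, 0.055], [-0.417, 0.07, -0.906]]
force: [0.1, 0.7, 1.1]
opening: 0.501
grasp_force: 0.0
```

servo_tool --targets '[{"offset":[0,0,0],"dr":[0,0,0]},{"offset":[0,0,0],"dr":[0,0,0]},{"offset":[0,0,0],"dr":[0,0,0]},{"offset":[0,0,0],"dr":[0,0,0]},{"offset":[0,0,0],"dr":[0,0,0]},{"offset":[0,0,0],"dr":[0,0,0]}]' --gripper 1

```text
time_s: 9.57
position: [0.5044, -0.0829, 0.2366]
tcp_rot: [[-0.908, 0.024, 0.419], [0.052, 0.997, 0.055], [-0.417, 0.071, -0.906]]
force: [0.4, 2.1, 2.5]
opening: 0.149
grasp_force: 29.9
```

servo_tool --targets '[{"offset":[0,0,0.003],"dr":[0,0,0]},{"offset":[0,0,0.006],"dr":[0,0,0]},{"offset":[0,0,0.009],"dr":[0,0,0]},{"offset":[0,0,0.009],"dr":[0,0,0]},{"offset":[0,0,0.009],"dr":[0,0,0]}]'

```text
time_s: 9.98
position: [0.5084, -0.0822, 0.2281]
tcp_rot: [[-0.908, 0.024, 0.419], [0.051, 0.997, 0.055], [-0.416, 0.071, -0.906]]
force: [-2.2, 1.3, 6.2]
opening: 0.143
grasp_force: 29.9
```

servo_tool --targets '[{"offset":[0,0,0.0005],"dr":[0,0,14]},{"offset":[0,0,0.0005],"dr":[0,0,14]},{"offset":[0,0,0.0005],"dr":[0,0,28]},{"offset":[0,0,0.0005],"dr":[0,0,28]},{"offset":[0,0,0.0005],"dr":[0,0,42]},{"offset":[0,0,0.0005],"dr":[0,0,42]}]'

```text
time_s: 10.48
position: [0.5084, -0.0825, 0.2276]
tcp_rot: [[-0.655, 0.629, 0.419], [0.709, 0.703, 0.054], [-0.26, 0.332, -0.907]]
force: [-3.5, 0.6, 5.9]
opening: 0.146
grasp_force: 29.9
```

Turning freely with the cap pressed; continuing.

servo_tool --targets '[{"offset":[0,0,0],"dr":[0,0,14]},{"offset":[0,0,0],"dr":[0,0,14]},{"offset":[0,0,0],"dr":[0,0,28]},{"offset":[0,0,0],"dr":[0,0,28]},{"offset":[0,0,0],"dr":[0,0,40.5]},{"offset":[0,0,0],"dr":[0,0,40.5]},{"offset":[0,0,0],"dr":[0,0,40.5]}]'

```text
time_s: 11.07
position: [0.5081, -0.0826, 0.2274]
tcp_rot: [[-0.092, 0.904, 0.418], [0.996, 0.077, 0.054], [0.017, 0.421, -0.907]]
force: [-3.7, -0.6, 5.4]
opening: 0.148
grasp_force: 29.9
```

Run:
```python
from h import *
s=bot.read_state();R=np.array(s['tcp_rot']);print('turn est',np.degrees(Ro.from_matrix(capR(0).T@R).as_rotvec()),s['moment']);st()
```

```text
turn est [ 0.132  -0.0164 92.461 ] [-0.1528  0.4893 -0.0492]
{'time_s': np.float64(11.0667), 'joint_positions': array([-31.0041,  14.7137, 115.111 ,  28.3397,  33.4231, -57.6291]), 'position': array([ 0.5081, -0.0826,  0.2274]), 'force': array([-3.7414, -0.5847,  5.3566]), 'opening': np.float64(0.1476), 'grasp_force': np.float64(29.9254)}
```

servo_tool --targets '[{"offset":[0,0,-0.003],"dr":[0,0,0]},{"offset":[0,0,-0.005],"dr":[0,0,0]},{"offset":[0,0,-0.005],"dr":[0,0,0]}]'

```text
time_s: 11.32
position: [0.506, -0.0828, 0.2322]
tcp_rot: [[-0.095, 0.903, 0.418], [0.995, 0.08, 0.054], [0.015, 0.421, -0.907]]
force: [-3.0, -1.0, 2.6]
opening: 0.147
grasp_force: 29.9
```

servo_tool --targets '[{"offset":[0,0,0],"dr":[0,0,0]},{"offset":[0,0,0],"dr":[0,0,0]},{"offset":[0,0,0],"dr":[0,0,0]},{"offset":[0,0,-0.02],"dr":[0,0,0]},{"offset":[0,0,-0.06],"dr":[0,0,0]},{"offset":[0,0,-0.1],"dr":[0,0,0]},{"offset":[0,0,-0.1],"dr":[0,0,0]},{"offset":[0,0,-0.1],"dr":[0,0,0]}]' --gripper 0

```text
time_s: 11.98
position: [0.4651, -0.0887, 0.3252]
tcp_rot: [[-0.094, 0.901, 0.423], [0.995, 0.08, 0.051], [0.013, 0.426, -0.905]]
force: [-0.1, -0.4, 0.2]
opening: 0.5
grasp_force: 0.0
```

Run:
```python
from h import *
st()
c=cap('wrist');e=cap('side')
o=np.zeros((600,800,3),np.uint8);o[:315,:420]=cv2.resize(c['color'],(420,315));o[:380,420:]=cv2.resize(e['color'][140:260,215:335],(380,380),interpolation=cv2.INTER_CUBIC)
a=cap('scene');o[320:600,:420]=cv2.resize(a['color'][140:280,160:370],(420,280),interpolation=cv2.INTER_CUBIC)
cv2.imwrite('pics/m8.png',o[:,:,::-1])
to(((.60,-.08,.39),DOWN))
```

```text
{'time_s': np.float64(11.9833), 'joint_positions': array([-35.6639,   1.9244, 111.4908,  22.2311,  49.6626, -52.8982]), 'position': array([ 0.4651, -0.0887,  0.3252]), 'force': array([-0.0591, -0.3606,  0.1868]), 'opening': np.float64(0.4995), 'grasp_force': np.float64(0.0)}
off [-0.0042  0.1523 -0.005 ] dr [ 20.06  19.11 -90.51] rows 13.2
```

View pics/m8.png

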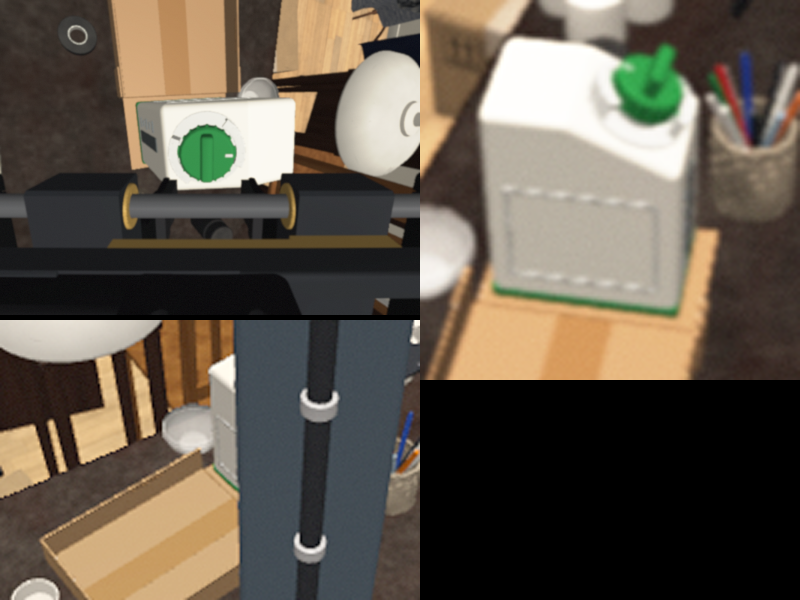

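The cap is locked: the ears are under the claws, the bar lies level, and the keeper hasn't moved. Next I go behind the keeper's rear face to push it over.

Run:
```python
from h import *
T=np.c_[KYv,KX,[0,0,-1]]
p=O+.015*KX-.095*KYv
to(([p[0],p[1],.34],T),([p[0],p[1],.195],T));print(p)
```

```text
off [-0.0927  0.1128  0.0301] dr [24.85 -0.56 -2.29] rows 3.6
off [-0.0953  0.0519  0.1616] dr [24.85 -0.56 -2.29] rows 4.7
[ 0.5874 -0.1692  0.003 ]
```

servo_tool --targets '[{"offset":[-0.093,0.113,0.03],"dr":[24.85,-0.56,-2.3]},{"offset":[-0.093,0.113,0.03],"dr":[24.85,-0.56,-2.3]},{"offset":[-0.093,0.113,0.03],"dr":[24.85,-0.56,-2.3]},{"offset":[-0.093,0.113,0.03],"dr":[24.85,-0.56,-2.3]},{"offset":[-0.093,0.113,0.03],"dr":[24.85,-0.56,-2.3]},{"offset":[-0.093,0.113,0.03],"dr":[24.85,-0.56,-2.3]},{"offset":[-0.093,0.113,0.03],"dr":[24.85,-0.56,-2.3]},{"offset":[-0.095,0.052,0.1616],"dr":[24.85,-0.56,-2.3]},{"offset":[-0.095,0.052,0.1616],"dr":[24.85,-0.56,-2.3]},{"offset":[-0.095,0.052,0.1616],"dr":[24.85,-0.56,-2.3]},{"offset":[-0.095,0.052,0.1616],"dr":[24.85,-0.56,-2.3]},{"offset":[-0.095,0.052,0.1616],"dr":[24.85,-0.56,-2.3]},{"offset":[-0.095,0.052,0.1616],"dr":[24.85,-0.56,-2.3]}]'

```text
time_s: 13.22
position: [0.5861, -0.1688, 0.1961]
tcp_rot: [[-0.131, 0.991, -0.001], [0.991, 0.131, 0.0], [0.0, -0.001, -1.0]]
force: [0.0, 0.5, -0.5]
opening: 0.498
grasp_force: 0.0
```

servo_tool --targets '[{"offset":[0.01,0,0],"dr":[0,0,0]},{"offset":[0.02,0,0],"dr":[0,0,0]},{"offset":[0.025,0,0],"dr":[0,0,0]},{"offset":[0.03,0,0],"dr":[0,0,0]},{"offset":[0.035,0,0],"dr":[0,0,0]},{"offset":[0.04,0,0],"dr":[0,0,0]},{"offset":[0.045,0,0],"dr":[0,0,0]},{"offset":[0.05,0,0],"dr":[0,0,0]}]'

```text
time_s: 13.88
position: [0.5819, -0.1202, 0.1971]
tcp_rot: [[-0.131, 0.991, 0.003], [0.991, 0.131, -0.003], [-0.003, 0.003, -1.0]]
force: [0.3, -2.6, 2.1]
opening: 0.495
grasp_force: 1.2
```

```bash
cat > k.py <<'E'
from h import *
e=cap('side');h=cv2.cvtColor(e['color'],cv2.COLOR_RGB2HSV)
g=cv2.inRange(h,(60,80,30),(90,255,255));g[:120]=0;g[330:]=0;g[:,:200]=0;g[:,310:]=0
k=cv2.connectedComponentsWithStats(g)
for i in range(1,k[0]):
    if k[2][i,4]>8: print(k[2][i],k[3][i].round(1),onz(e,*k[3][i],.006)[:2])
st()
E
python3 k.py; python3 -c "
from h import *
e=cap('side');print([proj(e,O+.055*KYv+x*KX) for x in(-.085,.085)])"
```

```text
[275 158  21  25 394] [285.6 170.5] [ 0.5901 -0.3185]
{'time_s': np.float64(13.9333), 'joint_positions': array([-22.3276,  29.4625,  88.4004,   0.0034,  61.9991, -29.8994]), 'position': array([ 0.5814, -0.1188,  0.1968]), 'force': array([ 0.1223, -0.6886,  0.2922]), 'opening': np.float64(0.5014), 'grasp_force': np.float64(1.12)}
[array([295.7822, 240.5929]), array([237.4329, 232.7322])]
```

```bash
cat > b.py <<'E'
from h import *
e=cap('side');im=e['color'].astype(int)
for u in(246,256,266,276,286):
    col=im[215:275,u];d=col[:,1]-np.maximum(col[:,0],col[:,2]);v=215+np.argmax(d);print(u,v,d.max(),onz(e,u,v,.009)[:2])
E
python3 b.py
```

```text
246 232 27 [ 0.6123 -0.0164]
256 234 37 [ 0.5823 -0.0178]
266 235 35 [ 0.5539 -0.0229]
276 236 31 [ 0.5256 -0.028 ]
286 237 28 [ 0.4974 -0.033 ]
```

The foot band is unmoved, so the keeper is tipping rather than sliding. Continuing.

servo_tool --targets '[{"offset":[0.007,0,0],"dr":[0,0,0]},{"offset":[0.014,0,0],"dr":[0,0,0]},{"offset":[0.021,0,0],"dr":[0,0,0]},{"offset":[0.028,0,0],"dr":[0,0,0]},{"offset":[0.035,0,0],"dr":[0,0,0]},{"offset":[0.041,0,0],"dr":[0,0,0]},{"offset":[0.046,0,0],"dr":[0,0,0]}]'

```text
time_s: 14.62
position: [0.5749, -0.0731, 0.1962]
tcp_rot: [[-0.132, 0.991, 0.001], [0.991, 0.132, -0.001], [-0.001, 0.001, -1.0]]
force: [0.6, 0.4, 0.7]
opening: 0.5
grasp_force: 0.5
```

```bash
python3 k.py; python3 b.py
```

```text
[306 164   4   7   9] [307.6 166.7] [ 0.5278 -0.3597]
[270 173  23  25 424] [281.4 185.5] [ 0.5801 -0.2439]
{'time_s': np.float64(14.6667), 'joint_positions': array([-18.229 ,  28.4985,  90.4271,   0.0189,  61.0421, -25.8425]), 'position': array([ 0.5746, -0.0723,  0.1962]), 'force': array([ 0.009 ,  0.2894, -0.0729]), 'opening': np.float64(0.4996), 'grasp_force': np.float64(0.0)}
246 233 14 [ 0.6108 -0.0126]
256 234 19 [ 0.5823 -0.0178]
266 235 13 [ 0.5539 -0.0229]
276 237 7 [ 0.5243 -0.0243]
286 238 18 [ 0.4962 -0.0293]
```

servo_tool --targets '[{"offset":[0.004,0,0],"dr":[0,0,0]},{"offset":[0.008,0,0],"dr":[0,0,0]},{"offset":[0.012,0,0],"dr":[0,0,0]},{"offset":[0.016,0,0],"dr":[0,0,0]},{"offset":[0.02,0,0],"dr":[0,0,0]},{"offset":[0.024,0,0],"dr":[0,0,0]},{"offset":[0.028,0,0],"dr":[0,0,0]},{"offset":[0.03,0,0],"dr":[0,0,0]},{"offset":[0.03,0,0],"dr":[0,0,0]},{"offset":[0.03,0,0],"dr":[0,0,0]},{"offset":[0.03,0,0],"dr":[0,0,0]},{"offset":[0.03,0,0],"dr":[0,0,0]}]'

```text
time_s: 15.72
position: [0.5715, -0.0449, 0.1964]
tcp_rot: [[-0.131, 0.991, 0.002], [0.991, 0.131, -0.002], [-0.002, 0.002, -1.0]]
force: [0.0, 0.8, -1.3]
opening: 0.501
grasp_force: 0.0
```

```bash
python3 k.py
```

```text
[234 207  50   8  60] [255.  210.7] [ 0.6193 -0.1104]
[286 215  10   3  12] [291.1 215.4] [ 0.5108 -0.1243]
[256 277  24  25 378] [267.8 286.9] [0.4885 0.1504]
{'time_s': np.float64(15.7667), 'joint_positions': array([-15.6276,  28.0202,  91.3247,  -0.0721,  60.5115, -23.1335]), 'position': array([ 0.5715, -0.045 ,  0.1964]), 'force': array([ 0.8825,  0.0946, -0.0891]), 'opening': np.float64(0.497), 'grasp_force': np.float64(0.0)}
```

It has fallen. Raising the arm to measure how it lies.

servo_tool --targets '[{"offset":[0,0,-0.25],"dr":[0,0,0]},{"offset":[0,0,-0.25],"dr":[0,0,0]},{"offset":[0,0,-0.25],"dr":[0,0,0]},{"offset":[0,0,-0.25],"dr":[0,0,0]},{"offset":[0,0,-0.25],"dr":[0,0,0]},{"offset":[0,0,-0.25],"dr":[0,0,0]},{"offset":[0,0,-0.25],"dr":[0,0,0]},{"offset":[0,0,-0.25],"dr":[0,0,0]},{"offset":[0,0,-0.25],"dr":[0,0,0]}]'

```text
time_s: 16.52
position: [0.5705, -0.0444, 0.4459]
tcp_rot: [[-0.131, 0.991, 0.001], [0.991, 0.131, -0.002], [-0.002, 0.001, -1.0]]
force: [1.0, 0.6, -0.4]
opening: 0.497
grasp_force: 0.0
```

```bash
cat > f.py <<'E'
from h import *
c=cap('wrist');e=cap('side');st()
C0=np.array([.541,-.013]);cx=np.array([np.cos(YAW),np.sin(YAW)]);cy=np.array([-cx[1],cx[0]])
def cf(p): d=np.asarray(p)[:2]-C0;return np.array([d@cx,d@cy])*1000
im=c['color'];h=cv2.cvtColor(im,cv2.COLOR_RGB2HSV)
w=((h[...,1]<45)&(h[...,2]>150)).astype(np.uint8)
uv=proj(c,(.535,.08,.113));print('img pt',uv)
k=cv2.connectedComponentsWithStats(w);big=[(k[2][i],k[3][i].round()) for i in range(1,k[0]) if k[2][i,4]>1500];print(big)
for n,cc in(('wrist',c),('side',e)):
    hh=cv2.cvtColor(cc['color'],cv2.COLOR_RGB2HSV);g=cv2.inRange(hh,(55,70,30),(92,255,255))
    kk=cv2.connectedComponentsWithStats(g)
    for i in range(1,kk[0]):
        if kk[2][i,4]>25: print(n,kk[2][i],kk[3][i].round(1),cf(onz(cc,*kk[3][i],.113)))
    if n=='side':
        for u in(242,250,258,266,274,282):
            v=np.where(g[195:230,u])[0]
            if len(v): print(u,v.min()+195,v.max()+195,cf(onz(cc,u,v.min()+194.5,.113)),cf(onz(cc,u,v.max()+195.5,.113)))
cv2.imwrite('pics/f.png',im[:,:,::-1])
E
python3 f.py
```

```text
{'time_s': np.float64(16.6167), 'joint_positions': array([-15.597 ,  16.1387,  70.26  ,  -0.0623,  93.7065, -23.1438]), 'position': array([ 0.5701, -0.0442,  0.4443]), 'force': array([0.4324, 0.3508, 0.8264]), 'opening': np.float64(0.5031), 'grasp_force': np.float64(0.0)}
img pt [264.4091  78.5538]
[(array([  203,     0,   125,   142, 16959], dtype=int32), array([266.,  70.])), (array([ 527,  129,   33,  128, 2732], dtype=int32), array([546., 198.]))]
wrist [219   0  10   7  36] [222.7   2.2] [-48.2468 187.546 ]
wrist [207 141 119  10 907] [267.  145.6] [9.0771 1.9847]
side [234 207  62  11  93] [261.9 211.5] [17.5788  2.2055]
side [256 277  25  25 391] [267.9 287. ] [-50.8737 251.3469]
242 209 209 [73.2989  0.5116] [72.3556  4.3502]
250 210 210 [51.0174  0.3313] [50.1201  4.1608]
258 211 211 [28.8494  0.1547] [27.9976  3.9755]
266 212 212 [ 6.7885 -0.0183] [5.9815 3.7942]
274 213 213 [-15.1719  -0.1878] [-15.9345   3.6167]
282 214 214 [-37.038   -0.3538] [-37.7567   3.443 ]
```

servo_tool --targets '[{"offset":[0.13,0,-0.02],"dr":[0,0,0]},{"offset":[0.13,0,-0.02],"dr":[0,0,0]},{"offset":[0.13,0,-0.02],"dr":[0,0,0]},{"offset":[0.13,0,-0.02],"dr":[0,0,0]},{"offset":[0.13,0,-0.02],"dr":[0,0,0]},{"offset":[0.13,0,-0.02],"dr":[0,0,0]},{"offset":[0.13,0,-0.02],"dr":[0,0,0]},{"offset":[0.13,0,-0.02],"dr":[0,0,0]}]'

```text
time_s: 17.28
position: [0.5539, 0.0831, 0.4651]
tcp_rot: [[-0.129, 0.992, 0.0], [0.992, 0.129, -0.002], [-0.002, -0.0, -1.0]]
force: [-0.1, 0.6, 0.7]
opening: 0.502
grasp_force: 0.0
```

```bash
cat >> f.py <<'E'
def cen(cc,lo):
    hh=cv2.cvtColor(cc['color'],cv2.COLOR_RGB2HSV);g=cv2.inRange(hh,(55,100,50),(90,255,255));kk=cv2.connectedComponentsWithStats(g)
    P=[(kk[2][i,4],kk[3][i]) for i in range(1,kk[0]) if np.linalg.norm(kk[3][i]-proj(cc,(.47,.23,.06)))<60];return max(P,key=lambda t:t[0])
a,b=cen(c,0),cen(e,0);print(a,b);o1,d1=ray(c,*a[1]);o2,d2=ray(e,*b[1])
t=np.linalg.lstsq(np.c_[d1,-d2],o2-o1,rcond=None)[0];X=(o1+t[0]*d1+o2+t[1]*d2)/2;print('cap',X,cf(X),np.linalg.norm(o1+t[0]*d1-o2-t[1]*d2))
for y in(.02,.05,.08,.11,.14,.17):   # body edges along lines of constant carton y, if top is at z=.113
    ok=[]
    for x in np.arange(-.11,.12,.001):
        u,v=proj(c,np.r_[C0+x*cx+y*cy,.113]).round().astype(int)
        if 0<=u<560 and 0<=v<420 and w[v,u]: ok.append(x)
    print(y,min(ok)*1000 if ok else 0,max(ok)*1000 if ok else 0)
E
python3 f.py
```

```text
{'time_s': np.float64(17.3833), 'joint_positions': array([ -2.8284,  14.5212,  69.4663,  -0.1039,  95.9588, -10.2717]), 'position': array([0.554 , 0.0832, 0.4655]), 'force': array([ 0.3062,  0.4503, -0.1247]), 'opening': np.float64(0.4981), 'grasp_force': np.float64(0.0)}
img pt [265.8422 169.8433]
[(array([  210,    81,   113,   143, 14265], dtype=int32), array([268., 157.])), (array([ 513,  180,   47,   78, 2187], dtype=int32), array([540., 225.]))]
wrist [219  71  36  33 550] [235.1  87.1] [-37.4011 212.2475]
wrist [214 223 108   8 604] [269.2 226.7] [10.6121  2.7706]
side [234 207  62  11  98] [261.7 211.6] [18.0907  2.515 ]
side [256 277  25  25 392] [267.9 287. ] [-50.9453 251.3335]
242 209 209 [73.2989  0.5116] [72.3556  4.3502]
250 210 210 [51.0174  0.3313] [50.1201  4.1608]
258 211 211 [28.8494  0.1547] [27.9976  3.9755]
266 212 212 [ 6.7885 -0.0183] [5.9815 3.7942]
274 213 213 [-15.1719  -0.1878] [-15.9345   3.6167]
282 214 214 [-37.038   -0.3538] [-37.7567   3.443 ]
(np.int32(526), array([235.0076,  86.7281])) (np.int32(372), array([268.0081, 287.1022]))
cap [0.4705 0.1971 0.0684] [-43.0821 217.3504] 0.00023297880744669824
0.02 -74.99999999999997 119.0000000000002
0.05 -74.99999999999997 90.00000000000017
0.08 -74.99999999999997 91.00000000000018
0.11 -75.99999999999997 90.00000000000017
0.14 -75.99999999999997 89.00000000000017
0.17 -63.99999999999996 89.00000000000017
```

The keeper lies flat and square: x offset about 8 mm, foot within about 5 mm of the crease, and a constant 165 mm width along its length. Handing in.

```bash
python3 -c "
from rig import ticket
print(ticket.hand_in())"
```

```text
the job is handed in; nothing more can be done
None
```

The job is handed in, and the hand-in gave no verdict: the tape is flat on the bare table, the cap is locked, and the keeper lies flat and square in the carton with its foot at the open end; I touched no bystander, though I did not re-measure the bystanders, tape or cap lock at the end.

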